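# Set out the piled counter goods on their display stands

### The job

The small goods on the shop counter have been left in two piles. Take both piles apart and set every thing the right way up on the middle of its own wooden stand: the gift box on the large square stand, the ring box on the small square one, the balm tin on the largest round stand, the roll of ribbon tape on the middle-sized round one and the tea light on the smallest round one. Do not tip any of them over on the way.

Things in the scene. Friction and masses are not known exactly. Their poses are not given: they have to be found in the camera images.
- gift_mid (a point): Flat square gift box of plain brown card, shut (lid fixed), 63 x 63 mm, 27 mm high; at the start it stands on the table at the bottom of the pile of three. The point is its centre, half-way up (13.5 mm above its underside); z is up, x and y are square to its sides.
- box_mid (a point): Dark blue velvet ring box with a gold line round it (shut, one piece), 50 x 50 mm, 42 mm high; at the start it stands on the gift box. The point is its centre, half-way up (21.0 mm above its underside); z is up, x and y are square to its sides.
- light_mid (a point): Tea light, a low silver-grey cup with a wick, 38 mm in diameter, 16 mm high; at the start it stands on the ring box. The point is its centre, half-way up (8.0 mm above its underside); z is up.
- tin_mid (a point): Round white balm tin with a blue band, 66 mm in diameter, 30 mm high (lid fixed); at the start it stands on the table at the bottom of the pile of two. The point is its centre, half-way up (15.0 mm above its underside); z is up.
- tape_mid (a point): Small black roll of ribbon tape lying flat, a ring of 53 mm outer diameter, 19 mm high; grasp it round the outside; at the start it lies on the balm tin. The point is its centre, half-way up (9.5 mm above its underside); z is up.
- gift_stand_top (a point): Large square display stand, 84 x 84 mm (x and y square to its sides), brown wood with a grey felt inlay, 10 mm high, fixed to the table. The point is the centre of its flat top, 10 mm above the table; z is up.
- box_stand_top (a point): Small square display stand, 64 x 64 mm (x and y square to its sides), brown wood with a grey felt inlay, 10 mm high, fixed to the table. The point is the centre of its flat top, 10 mm above the table; z is up.
- tin_stand_top (a point): Largest round display stand, 88 mm in diameter, brown wood with a grey felt inlay, 10 mm high, fixed to the table. The point is the centre of its flat top, 10 mm above the table; z is up.
- tape_stand_top (a point): Middle-sized round display stand, 68 mm in diameter, brown wood with a grey felt inlay, 10 mm high, fixed to the table. The point is the centre of its flat top, 10 mm above the table; z is up.
- light_stand_top (a point): Smallest round display stand, 50 mm in diameter, brown wood with a grey felt inlay, 10 mm high, fixed to the table. The point is the centre of its flat top, 10 mm above the table; z is up.

How it is judged:
By the outcome, as a careful person would: the job done as asked, in the order asked, and still so for the second after the job is handed in, with the robot touching nothing.
It also fails if it takes over 120 s, if anything falls off the work surface, if the arm or the gripper's body presses on something with over 40 N, if the wrist force passes 120 N, or if a joint passes its speed limit or range.

### The arm

A 6-joint arm with a two-finger parallel gripper is mounted at the origin on a cart in front of the work surface, level with it; the furniture and walls round the work are solid. World frame = base frame: x ahead of the robot, y to its left, z up, the work surface at z = 0. Lengths are in mm, angles in rad, forces in N, time in s.
With the tool pointing down it reaches from about 250 to 725 mm from the base axis. Payload 9.7 kg.
Tool frame: the origin (TCP) lies at the very end of the fingers, on their centre line; the grasp point (between the pads) lies 19 mm behind it; z points along the fingers, y is the line along which they close (so a half turn about z gives the same grasp; the last joint's range is limited). The gripper opens to 85 mm and grips with 20 to 120 N. Pads are 22 mm wide; open, the fingers measure 114 mm over their backs; the gripper's body (76 mm by 85 mm) begins 54 mm behind the grasp point. The pads swing forward as they close: fully open they stand 13 mm farther back than shut.
Start: joints at [-1.197, 0.087, 0.176, 1.66, 0, 1.571], TCP at [200.833, -512.019, 209.284] pointing down, gripper open.
Joint ranges: [-3.13, 3.13], [-0.85, 1.81], [-1.15, 1.24], [-2.2, 2.28], [-1.44, 1.52], [-3.14, 3.14]. Speed limits (rad/s): [2.22, 2.22, 2.57, 3.14, 3.14, 3.14].

### API

Orientations are given as a unit quaternion [w, x, y, z].
In Python, from cell import manip gives the robot as it stands.
- The arm moves only by the tool jog_arm, never from a script. Its argument "moves" is text: rows parted by semicolons, each of 7 numbers parted by spaces: the opening in per cent of the stroke, from 0 (shut) to 100 (fully open), then the shift along the tool's x, y, z scaled (see below), then the turn, a rotation vector about the tool's x, y, z scaled (see below). In form: hand dx dy dz ax ay az; .... A call has 1 to 10 rows; each row is the pose to reach, as a shift and turn from the pose commanded when the call began, along the tool's axes at that moment, turning the shorter way round; what a row does not reach only later rows make up. The controller multiplies each number of a shift by 0.3 m and each number of a turn by pi rad. A row lasts 1/10 s, in which the tool goes at most 50 mm and 8.59 degrees, less where a joint would pass 70% of its speed; a pose out of reach is approached as far as the arm can. A call with a number of a shift or a turn outside -1 to 1 is refused whole. A call with a gripper value outside its range is refused whole. The fingers move at their own pace and stop on an object; "force" is the grip in N (left out, the last holds). Time passes only in rows, so rows that repeat a pose let the fingers close. It gives the time, the measured TCP pose, the force, the opening and the grip force at its end, in the units of the state.
- manip.get_state(): the state, without advancing time (a new reading comes with each control period).
- manip.grab_frame(name): name is "side" or "top" or "wrist"; returns a dict with "color" (384x512x3 uint8, red, green, blue), "fx", "fy", "cx", "cy" (pixels), "R" (3x3) and "t" (3): a world point X has camera coordinates R X + t. Camera axes: x right, y down, z forward; pixel columns grow to the right and rows downward; lengths in mm; the calibration is good to about 2 mm. The wrist camera is an equidistant fisheye: a pixel r from the principal point sees the ray r / f radians off the axis. A picture is of the moment at which its call begins. There is no depth.
- manip.finish_job(): hands the job in; it is judged then, once.
Trained networks look in a picture, given as the dict that the camera call returned (one of the last four; its "shot" number tells which), for a name from the list of things; names that differ only in an ending like _2 or _b are one class to them, and where a whole thing is asked for, a point or a joint stands for the part that bears it (a point fixed in the world has none). Each returns a list of dicts, best first, with "conf" (0 to 1); they miss things now and then, are a little off and sometimes report something else, mostly with a low value. They report only what shows in the picture. A call takes as long as a camera call.
- manip.spot_in(picture, label): "bbox" ([left, top, width, height] in pixels, round what is visible of it).
- manip.regions_of(picture, label): "mask" (384x512 bool, what is visible of it) and "bbox" ([left, top, width, height] in pixels, round what is visible of it).
The state is a dict: "t": time; "joint_positions": joint angles; "joint_velocities": joint speeds; "effort": joint torques, N m; "ee_pos": TCP position; "ee_rot": TCP orientation; "ft_force": force on the tool from outside, world axes, zero at the start; "moment": the same for the moment, N m; "width": finger opening in mm; "finger_force": force on a finger pad.
Only numpy, scipy, OpenCV 4.12 (cv2) and the standard library are available. Lean on these libraries where they do the work, as an engineer would, in place of code of your own. Each camera call takes 0.05 s, during which the arm holds its last target. There are 200 camera calls.

## Working session

There is one attempt and no reset: what is moved stays moved. The work goes in short steps, Python scripts to look and compute and a tool call to move; the robot and the scene stay as the last step left them, time stands still between calls to the robot, and variables do not carry over. Pictures are saved under pics/ and viewed, at most 14 in all, crops included, and the job is handed in when it is done.

Besides the shell and the picture viewer there is one more tool, called after "Emit:" as name(argument=value, ...) on one line, values as JSON. jog_arm: Moves the arm, as the interface text tells. Shifts and turns lie within -1 to 1; 1 stands for 0.3 m of shift or pi rad of turn. Its arguments: {"type":"object","properties":{"moves":{"type":"string"},"force":{"type":"number"}},"required":["moves"]}

```bash
ls; mkdir -p pics
python3 - <<'E'
from cell import manip
import cv2,numpy as np
s=manip.get_state();print(s)
names="gift_mid box_mid light_mid tin_mid tape_mid gift_stand_top box_stand_top tin_stand_top tape_stand_top light_stand_top".split()
for v in("top","side"):
    p=manip.grab_frame(v);cv2.imwrite(f"pics/{v}0.png",p["color"][...,::-1])
    print(v,p["fx"],p["cx"],p["cy"],np.round(p["R"],3).tolist(),np.round(p["t"],1))
    for n in names: print(n,[(np.round(d["bbox"],1).tolist(),round(d["conf"],2)) for d in manip.spot_in(p,n)[:3]])
E
```

```text
pics
{'t': 0.0, 'joint_positions': array([-1.19698198e+00,  8.74625795e-02,  1.75106295e-01,  1.65980331e+00,
       -7.92933650e-06,  1.57080872e+00]), 'joint_velocities': array([ 0.00040275,  0.00166971,  0.00026355, -0.00091555,  0.00016779,
       -0.00012018]), 'effort': array([-9.66358566e-04, -5.20384848e+01,  4.64803755e+01,  1.63048255e-02,
       -8.28860948e-05, -1.12862415e-05]), 'ee_pos': array([ 200.74201851, -511.76701669,  208.5674324 ]), 'ee_rot': array([-6.69023845e-04,  9.82584568e-01,  1.85814700e-01, -1.30561360e-04]), 'ft_force': array([-0.95025663, -0.43508883,  0.07418211]), 'moment': array([ 0.04040371, -0.03071257, -0.03402516]), 'finger_force': 0.0, 'width': 85.35817715997874}
top 463.6415877849479 250.7648406890128 190.28395454772868 [[-0.026, -1.0, 0.005], [-0.999, 0.026, -0.047], [0.047, -0.006, -0.999]] [-143.8  491.2 1094.5]
gift_mid [([125.8, 198.6, 28.9, 30.9], 0.78), ([183.9, 200.6, 31.0, 24.7], 0.29)]
box_mid [([123.6, 200.7, 23.9, 29.4], 0.65), ([128.1, 201.6, 25.2, 27.7], 0.53)]
light_mid [([122.1, 205.7, 13.4, 19.5], 0.65)]
tin_mid [([185.2, 194
[... 451 characters left out ...]
19039317 255.63970458450305 194.47562779702875 [[0.676, 0.737, 0.016], [0.378, -0.328, -0.866], [-0.632, 0.591, -0.5]] [-251.3 -182.2 1284.5]
gift_mid [([286.4, 168.4, 22.0, 11.2], 0.63)]
box_mid [([288.6, 155.6, 22.9, 15.1], 0.91)]
light_mid [([297.4, 145.8, 9.3, 13.3], 0.41)]
tin_mid [([252.2, 184.1, 24.3, 17.4], 0.54)]
tape_mid [([253.4, 173.5, 18.3, 15.5], 0.58)]
gift_stand_top [([198.8, 228.0, 54.4, 41.5], 0.95)]
box_stand_top [([166.6, 215.5, 36.8, 24.6], 0.57)]
tin_stand_top [([210.1, 198.5, 35.0, 19.8], 0.56)]
tape_stand_top [([121.8, 243.3, 36.8, 22.9], 0.84), ([289.2, 169.2, 15.8, 12.2], 0.19)]
light_stand_top [([167.1, 267.7, 27.0, 16.4], 0.97), ([287.6, 166.9, 17.2, 13.7], 0.31)]
```

```bash
cat > h.py <<'E'
from cell import manip
import cv2,numpy as np
from scipy.spatial.transform import Rotation as Rn
def ray(p,uv):
    x=(uv[0]-p["cx"])/p["fx"];y=(uv[1]-p["cy"])/p["fy"]
    if p.get("fish"):
        r=np.hypot(x,y);k=np.sin(r)/max(r,1e-9);d=np.array([x*k,y*k,np.cos(r)])
    else: d=np.array([x,y,1.])
    R=np.array(p["R"]);return -R.T@p["t"],R.T@d
def at_z(p,uv,z):
    c,d=ray(p,uv);return (c+d*(z-c[2])/d[2])[:2]
def proj(p,X):
    c=np.array(p["R"])@X+p["t"]
    if p.get("fish"):
        r=np.hypot(c[0],c[1]);th=np.arctan2(r,c[2]);k=th/max(r,1e-9);return np.array([p["cx"]+p["fx"]*c[0]*k,p["cy"]+p["fy"]*c[1]*k])
    return np.array([p["cx"]+p["fx"]*c[0]/c[2],p["cy"]+p["fy"]*c[1]/c[2]])
def grab(v):
    p=manip.grab_frame(v);p["fish"]=v=="wrist";return p
def rel(target,yaw=None):
    """shift/turn numbers (tool axes) from measured pose to target TCP; yaw=world angle of the closing line (tool y), tool pointing down"""
    s=manip.get_state();q=s["ee_rot"];R=Rn.from_quat([q[1],q[2],q[3],q[0]])
    d=R.inv().apply(np.array(target)-s["ee_pos"])/300
    a=np.zeros(3)
    if yaw is not None:
        y=R.apply([0,1,0]);c=np.arctan2(y[1],y[0]);t=c+(yaw-c+np.pi/2)%np.pi-np.pi/2
        y2=np.array([np.cos(t),np.sin(t),0]);z=np.array([0,0,-1.]);M=np.c_[np.cross(y2,z),y2,z]
        a=(R.inv()*Rn.from_matrix(M)).as_rotvec()/np.pi
    print("move",np.round(d,4),np.round(a,4))
E
python3 - <<'E'
import cv2
t=cv2.imread("pics/top0.png")[120:250,100:390];cv2.imwrite("pics/t1.png",cv2.resize(t,None,fx=2.7,fy=2.7,interpolation=cv2.INTER_CUBIC))
t=cv2.imread("pics/side0.png")[130:300,110:330];cv2.imwrite("pics/s1.png",cv2.resize(t,None,fx=3.5,fy=3.5,interpolation=cv2.INTER_CUBIC))
E
```

```text
(no output)
```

View pics/t1.png

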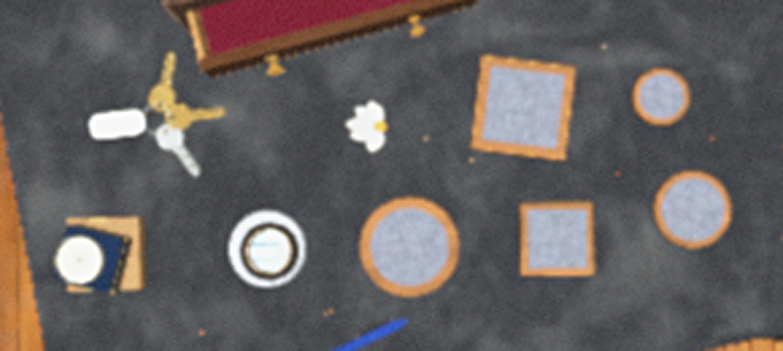

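View pics/s1.png

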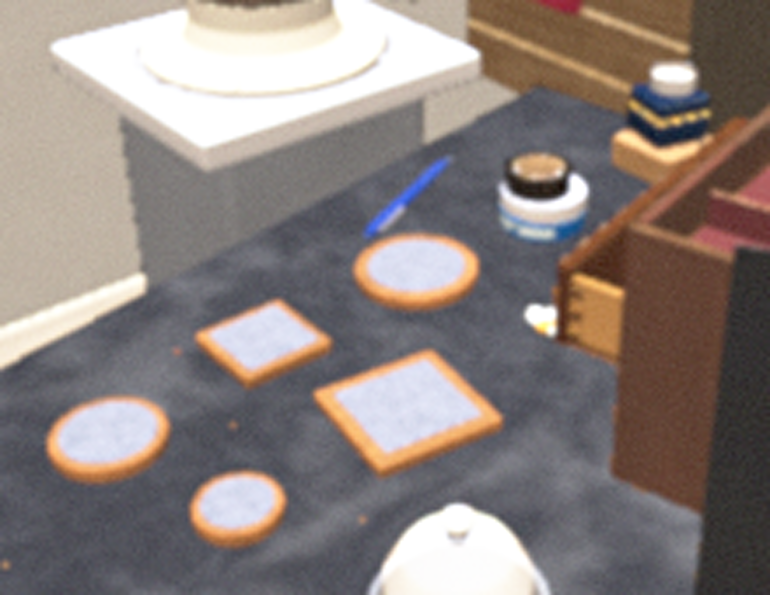

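The top crop shows the gift/box/light pile at left (box turned), the tin+tape pile beside it, and all five stands to the right. The side crop agrees with this; a drawer juts out beyond the piles.

Run:
```python
from h import *
H=dict(gift_stand_top=10,box_stand_top=10,tin_stand_top=10,tape_stand_top=10,light_stand_top=10,tin_mid=30,tape_mid=49,gift_mid=27,box_mid=69,light_mid=85)
for v in("top","side","wrist"):
    p=grab(v)
    if v=="wrist":cv2.imwrite("pics/w0.png",p["color"][...,::-1]); print(p["fx"],p["cx"],p["cy"],np.round(p["R"],3).tolist(),np.round(p["t"],1))
    for n,h in H.items():
        for d in manip.regions_of(p,n)[:2]:
            c,_=cv2.findContours(d["mask"].astype(np.uint8),0,1);c=max(c,key=cv2.contourArea)[:,0].astype(float)
            w=np.array([at_z(p,u,h) for u in c],np.float32)
            r=cv2.minAreaRect(w)
            print(v,n,round(d["conf"],2),"rect c",np.round(r[0]),"sz",np.round(r[1]),"ang",round(r[2]))
```

```text
top gift_stand_top 0.57 rect c [ 558. -260.] sz [84. 84.] ang 81
top box_stand_top 0.55 rect c [ 442. -286.] sz [64. 62.] ang 89
top tin_stand_top 0.93 rect c [ 438. -155.] sz [86. 83.] ang 43
top tape_stand_top 0.59 rect c [ 464. -407.] sz [65. 65.] ang 89
top light_stand_top 0.52 rect c [ 565. -383.] sz [48. 46.] ang 89
top tin_mid 0.83 rect c [440. -34.] sz [66. 63.] ang 89
top tape_mid 0.5 rect c [436. -36.] sz [51. 51.] ang 89
top gift_mid 0.73 rect c [438.  99.] sz [65. 54.] ang 3
top gift_mid 0.69 rect c [ 442. -284.] sz [64. 66.] ang 88
top box_mid 0.7 rect c [434. 109.] sz [57. 52.] ang 75
top light_mid 0.82 rect c [434. 117.] sz [38. 35.] ang 89
side gift_stand_top 0.87 rect c [ 565. -264.] sz [89. 95.] ang 80
side gift_stand_top 0.51 rect c [445. -34.] sz [63. 82.] ang 49
side box_stand_top 0.96 rect c [ 449. -290.] sz [75. 68.] ang 1
side box_stand_top 0.45 rect c [444. -34.] sz [67. 94.] ang 48
side tin_stand_top 0.57 rect c [ 447. -159.] sz [ 89. 100.] ang 25
side tape_stand_top 0.61 rect c [ 474. -412.] sz [68. 79.] ang 66
side tape_stand_top 0.53 rect c [391. 171.] sz [ 73. 132.] ang 40
side light_stand_top 0.56 rect c [ 567. -265.] sz [86. 93.] ang 80
side light_stand_top 0.55 rect c [ 574. -387.] sz [48. 57.] ang 49
side tin_mid 0.59 rect c [470. -59.] sz [61. 80.] ang 48
side tape_mid 0.55 rect c [453. -49.] sz [48. 73.] ang 48
side gift_mid 0.71 rect c [452.  68.] sz [65. 80.] ang 21
side box_mid 0.67 rect c [472.  71.] sz [ 61. 116.] ang 40
side light_mid 0.67 rect c [450. 104.] sz [34. 60.] ang 42
297.3186396354542 259.09137039747264 189.43397221431468 [[0.365, -0.931, -0.0], [-0.885, -0.346, 0.312], [-0.291, -0.114, -0.95]] [-550.8  -40.9  380.9]
```

View pics/top0.png

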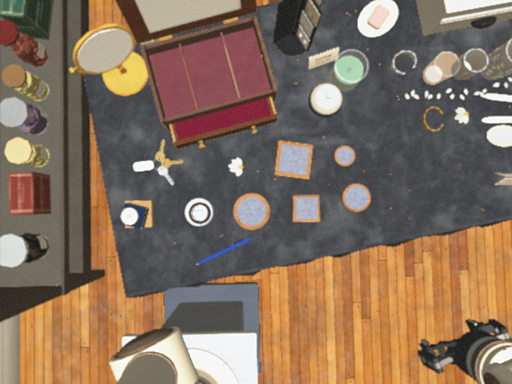

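View pics/side0.png

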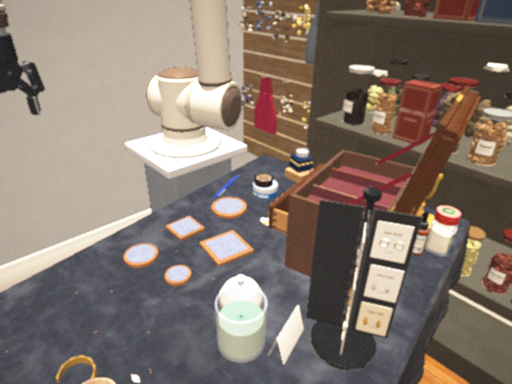

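Run:
```python
from h import *
rel([400,-100,250],0.0)
```

```text
move [ 1.1195 -1.0361 -0.1357] [ 0.    -0.    -0.381]
```

The side view shows the shelf beyond the piles (+y) and the chest at +x. I'll use closing line +y, which puts the camera on the robot side.

```bash
sed -i 's/t=c+(yaw-c+np.pi\/2)%np.pi-np.pi\/2/t=yaw/' h.py
python3 - <<'E'
from h import *
rel([330,-330,250],np.pi/2)
E
```

```text
move [ 0.6223 -0.4076 -0.1357] [ 0.     0.    -0.881]
```

Emit:
jog_arm(moves="100 0.622 -0.408 -0.136 0 0 -0.3;100 0.622 -0.408 -0.136 0 0 -0.5;100 0.622 -0.408 -0.136 0 0 -0.7;100 0.622 -0.408 -0.136 0 0 -0.881;100 0.622 -0.408 -0.136 0 0 -0.881;100 0.622 -0.408 -0.136 0 0 -0.881;100 0.622 -0.408 -0.136 0 0 -0.881;100 0.622 -0.408 -0.136 0 0 -0.881;100 0.622 -0.408 -0.136 0 0 -0.881;100 0.622 -0.408 -0.136 0 0 -0.881")

```text
t: 3.75
ee_pos: [329.9, -329.9, 250.2]
ee_rot: [0.0, 0.59, 0.808, -0.0]
ft_force: [0.0, 0.1, 0.2]
width: 85.2
finger_force: 0.0
```

Run:
```python
from h import *
print(manip.get_state()["joint_positions"])
rel([470,-220,260],np.pi/2)
```

```text
[-7.85370103e-01 -9.25246302e-02  7.70967935e-02  1.74025231e+00
 -7.19165656e-06  4.76110737e-01]
move [ 0.2067  0.5564 -0.0328] [-0.000e+00  1.000e-04 -4.015e-01]
```

Emit:
jog_arm(moves="100 0.207 0.556 -0.033 0 0 -0.4015;100 0.207 0.556 -0.033 0 0 -0.4015;100 0.207 0.556 -0.033 0 0 -0.4015;100 0.207 0.556 -0.033 0 0 -0.4015;100 0.207 0.556 -0.033 0 0 -0.4015;100 0.207 0.556 -0.033 0 0 -0.4015;100 0.207 0.556 -0.033 0 0 -0.4015;100 0.207 0.556 -0.033 0 0 -0.4015;100 0.207 0.556 -0.033 0 0 -0.4015;100 0.207 0.556 -0.033 0 0 -0.4015")

```text
t: 4.75
ee_pos: [470.5, -220.9, 260.0]
ee_rot: [0.0, 0.003, 1.0, -0.0]
ft_force: [-0.2, 0.1, 0.6]
width: 85.7
finger_force: 0.0
```

```bash
cat >> h.py <<'E'
def rects(p,H,k=1):
    for n,h in H.items():
        for d in manip.regions_of(p,n)[:k]:
            c,_=cv2.findContours(d["mask"].astype(np.uint8),0,1);c=max(c,key=cv2.contourArea)[:,0].astype(float)
            r=cv2.minAreaRect(np.array([at_z(p,u,h) for u in c],np.float32))
            print(n,round(d["conf"],2),np.round(r[0],1),"sz",np.round(r[1],1),"ang",round(r[2],1),"px",np.round(d["bbox"]))
E
python3 - <<'E'
from h import *
print(manip.get_state()["ee_pos"],manip.get_state()["joint_positions"])
p=grab("wrist");cv2.imwrite("pics/w1.png",p["color"][...,::-1])
rects(p,{n+"_stand_top":10 for n in "gift box tin tape light".split()},2)
rel([400,0,230],np.pi/2)
E
```

```text
[ 470.53413994 -220.86239983  259.9838483 ] [-4.38856254e-01  3.96075373e-02  2.25795590e-01  1.75697296e+00
 -3.49362106e-06 -4.33190086e-01]
gift_stand_top 0.95 [ 559.6 -262.2] sz [85.  85.6] ang 81.7 px [204. 180.  62.  57.]
box_stand_top 0.68 [ 443.1 -288.7] sz [66.7 66.5] ang 88.7 px [187. 109.  49.  48.]
tin_stand_top 0.67 [ 439.1 -158.5] sz [87.3 87.5] ang 2.3 px [274.  97.  61.  63.]
tape_stand_top 0.88 [ 466.4 -409.3] sz [67.9 66.4] ang 86.5 px [116. 130.  40.  41.]
light_stand_top 0.86 [ 565.9 -384.6] sz [48.2 50.7] ang 0.1 px [143. 200.  31.  28.]
move [0.2406 0.7346 0.1   ] [-0.      0.     -0.0024]
```

View pics/w1.png

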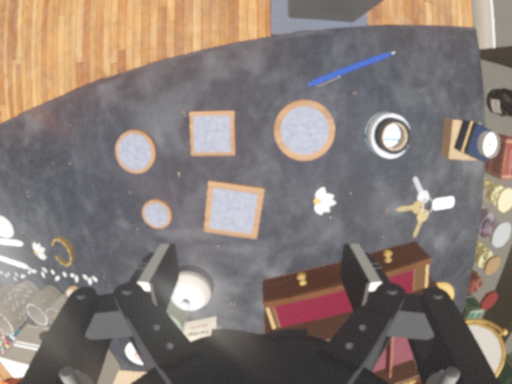

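The wrist picture shows all five stands clearly (e.g. tin stand at (305,130), gift stand at (235,210)), with the piles at right (388,135) and (470,142).

Emit:
jog_arm(moves="100 -0.1 0.97 0.1 0 0 0;100 -0.1 0.97 0.1 0 0 0;100 -0.1 0.97 0.1 0 0 0;100 -0.1 0.97 0.1 0 0 0;100 -0.1 0.97 0.1 0 0 0;100 -0.1 0.97 0.1 0 0 0;100 -0.1 0.97 0.1 0 0 0;100 -0.1 0.97 0.1 0 0 0;100 -0.1 0.97 0.1 0 0 0")

```text
t: 5.95
ee_pos: [502.4, 69.3, 230.2]
ee_rot: [0.0, 0.004, 1.0, -0.0]
ft_force: [0.9, -0.1, 0.7]
width: 85.3
finger_force: 0.0
```

Run:
```python
from h import *
print(manip.get_state()["ee_pos"],manip.get_state()["joint_positions"])
p=grab("wrist");cv2.imwrite("pics/w2.png",p["color"][...,::-1])
rects(p,dict(light_mid=85,box_mid=69,gift_mid=27,tin_mid=30,tape_mid=49))
```

```text
[502.40913741  69.25896331 230.18715041] [ 1.37127882e-01 -7.12630598e-03  1.19634338e-01  1.69737849e+00
 -2.27296858e-04  1.44306203e-01]
light_mid 0.55 [435.7 115.6] sz [35.9 38.1] ang 1.2 px [288.  93.  34.  34.]
box_mid 0.66 [435.8 109.9] sz [49.1 49.6] ang 76.5 px [270.  80.  52.  54.]
gift_mid 0.69 [440.6  99.6] sz [61.1 45. ] ang 0.2 px [264.  85.  52.  51.]
tin_mid 0.79 [442.3 -21.9] sz [53.4 65.8] ang 81.3 px [160.  89.  50.  52.]
tape_mid 0.72 [437.8 -35.5] sz [49.8 52.8] ang 43.2 px [152.  93.  45.  38.]
```

View pics/w2.png

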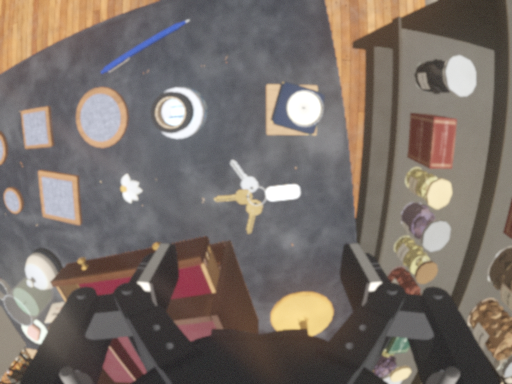

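The light shows at (304,107) on the blue box (300,107), turned about 14°. The tin and tape are at (180,112). I'll take the light first.

Emit:
jog_arm(moves="80 0.223 0.156 0.2 0 0 0;80 0.223 0.156 0.2 0 0 0;80 0.223 0.156 0.2 0 0 0;80 0.223 0.156 0.4 0 0 0;80 0.223 0.156 0.4 0 0 0;80 0.223 0.156 0.53 0 0 0;80 0.223 0.156 0.53 0 0 0;80 0.223 0.156 0.53 0 0 0", force=25)

```text
t: 7.05
ee_pos: [436.3, 116.9, 72.5]
ee_rot: [0.0, 0.004, 1.0, -0.0]
ft_force: [0.8, -0.1, 0.6]
width: 68.5
finger_force: 0.0
```

Run:
```python
from h import *
p=grab("wrist");cv2.imwrite("pics/w3.png",p["color"][...,::-1])
rects(p,dict(light_mid=85))
```

```text
light_mid 0.95 [432.9 115.4] sz [41.1 37. ] ang 20.9 px [230. 199.  61.  69.]
```

View pics/w3.png

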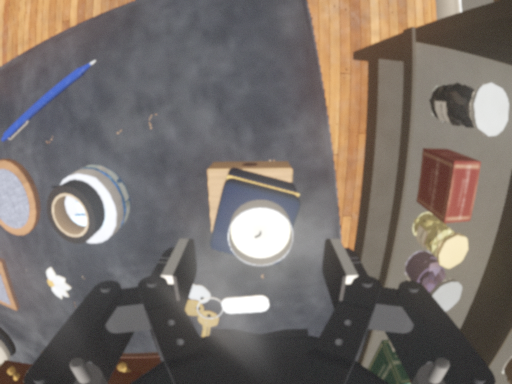

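Light centred at (261,232) between the fingers (170–350). Closing.

Emit:
jog_arm(moves="35 0 0 0 0 0 0;35 0 0 0 0 0 0;35 0 0 0 0 0 0;35 0 0 0 0 0 0;35 0 0 0 0 0 0;35 0 0 0 0 0 0", force=25)

```text
t: 7.75
ee_pos: [435.7, 117.2, 71.0]
ee_rot: [-0.0, 0.003, 1.0, -0.0]
ft_force: [-0.1, -0.8, 0.1]
width: 29.8
finger_force: 0.0
```

Run:
```python
from h import *
p=grab("wrist");cv2.imwrite("pics/w4.png",p["color"][120:340,100:420,::-1].repeat(2,0).repeat(2,1))
rects(p,dict(light_mid=85)); print(manip.get_state()["width"],manip.get_state()["finger_force"])
for z in (71,90): print(proj(p,np.array([435.7,117.2,z])))
```

```text
light_mid 0.97 [432.8 116.6] sz [34.  41.2] ang 89.5 px [233. 203.  56.  65.]
29.885630864057415 0.0
[260.94448885 229.53004824]
[261.16039199 244.39349234]
```

View pics/w4.png

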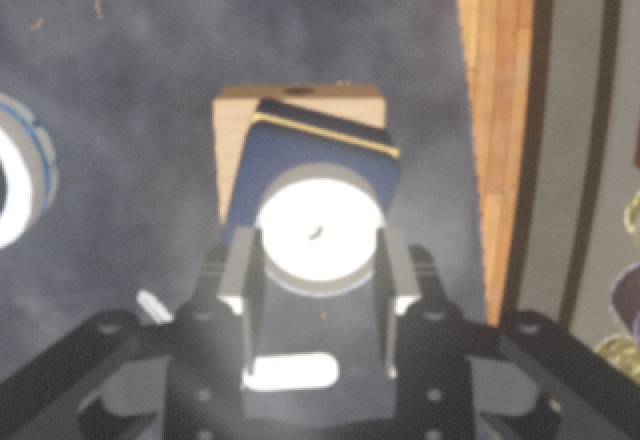

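Run:
```python
from h import *
p=grab("wrist")
for z in (71,76,81,86,91):
  for x in (424.7,446.7): print(z,x,*(np.round((proj(p,np.array([x,117.2+s*14.9,z]))-[100,120])*2) for s in (-1,1)))
print([np.round((proj(p,np.array([x,y,85]))-[100,120])*2) for x,y in((435,97),(435,136),(416,117),(454,117))])
```

```text
71 424.7 [272. 187.] [371. 186.]
71 446.7 [275. 250.] [369. 250.]
76 424.7 [271. 193.] [373. 192.]
76 446.7 [274. 258.] [370. 257.]
81 424.7 [270. 200.] [374. 199.]
81 446.7 [273. 266.] [372. 266.]
86 424.7 [269. 207.] [376. 207.]
86 446.7 [272. 275.] [373. 274.]
91 424.7 [267. 215.] [377. 214.]
91 446.7 [270. 284.] [375. 283.]
[array([252., 238.]), array([388., 237.]), array([321., 177.]), array([322., 294.])]
```

Fingertips are evidently above the light's top (gap closed to 30 mm without contact), so I'll open a bit, go lower and try again.

Emit:
jog_arm(moves="56 0.005 -0.002 0 0 0 0;56 0.005 -0.002 0 0 0 0;56 0.005 -0.002 0 0 0 0;56 0.005 -0.002 0.02 0 0 0;56 0.005 -0.002 0.03 0 0 0;56 0.005 -0.002 0.03 0 0 0;56 0.005 -0.002 0.03 0 0 0")

```text
t: 8.6
ee_pos: [434.2, 116.5, 61.8]
ee_rot: [-0.0, 0.003, 1.0, -0.0]
ft_force: [-0.1, -0.5, 0.4]
width: 47.8
finger_force: 0.0
```

Run:
```python
from h import *
s=manip.get_state();print(s["ft_force"],s["width"],s["ee_pos"])
p=grab("wrist");cv2.imwrite("pics/w5.png",p["color"][140:340,140:400,::-1].repeat(3,0).repeat(3,1))
```

```text
[-0.10466664 -0.45195405  0.38729861] 47.822795454570795 [434.1815068  116.51359707  61.8049934 ]
```

View pics/w5.png

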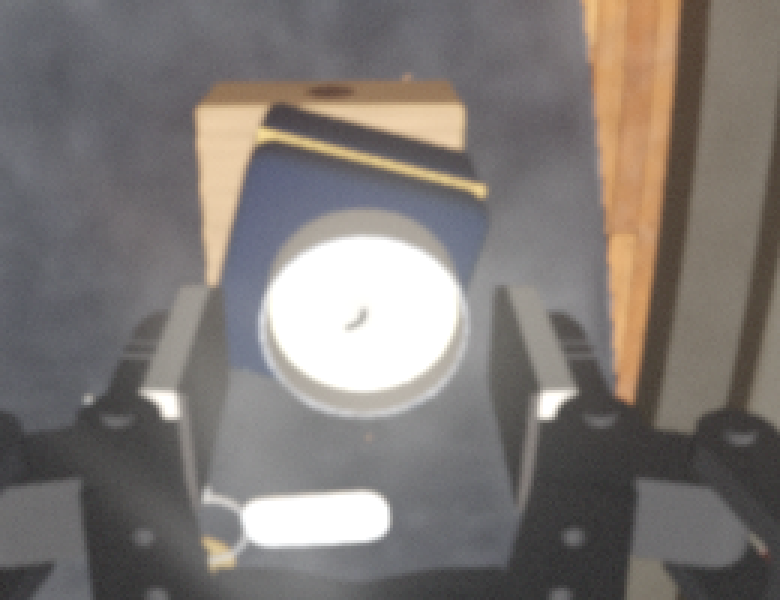

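Run:
```python
from h import *
p=grab("wrist")
print("cam",-p["R"].T@p["t"])
for z in (62,70,80,90,100):
  for x in (423.2,445.2): print(z,x,*(np.round((proj(p,np.array([x,116.5+s*23.9,z]))-[140,140])*3) for s in (-1,1)))
```

```text
cam [353.56497842 115.91085098 227.08815964]
62 423.2 [244. 220.] [480. 218.]
62 445.2 [250. 315.] [475. 314.]
70 423.2 [239. 236.] [486. 234.]
70 445.2 [245. 334.] [480. 332.]
80 423.2 [232. 258.] [493. 256.]
80 445.2 [240. 360.] [486. 358.]
90 423.2 [225. 282.] [501. 280.]
90 445.2 [233. 388.] [493. 386.]
100 423.2 [217. 310.] [510. 308.]
100 445.2 [227. 419.] [501. 417.]
```

Geometry of the finger tips in this picture (inner tip corners at crop (222,287)/(497,287)) gives tips ≈28 mm above the stated TCP; light at crop (362,315) is still untouched. Descend 15 mm more and close.

Emit:
jog_arm(moves="56 0 0 0.03 0 0 0;56 0 0 0.05 0 0 0;56 0 0 0.05 0 0 0;35 0 0 0.05 0 0 0;35 0 0 0.05 0 0 0;35 0 0 0.05 0 0 0;35 0 0 0.05 0 0 0;35 0 0 0.05 0 0 0", force=25)

```text
t: 9.5
ee_pos: [434.4, 116.5, 47.1]
ee_rot: [0.0, 0.003, 1.0, 0.0]
ft_force: [0.2, 0.2, 0.1]
width: 35.9
finger_force: 25.0
```

Emit:
jog_arm(moves="35 0 0 -0.1 0 0 0;35 0 0 -0.2 0 0 0;35 0 0 -0.35 0 0 0;35 0 -0.2 -0.35 0 0 0;35 0 -0.4 -0.35 0 0 0;35 0 -0.6 -0.35 0 0 0;35 0 -0.8 -0.35 0 0 0;35 0 -0.9 -0.35 0 0 0;35 0 -1 -0.35 0 0 0;35 0 -1 -0.35 0 0 0")

```text
t: 10.5
ee_pos: [431.7, -188.4, 151.6]
ee_rot: [-0.0, 0.006, 1.0, -0.001]
ft_force: [0.3, 0.9, -0.3]
width: 36.0
finger_force: 25.3
```

Emit:
jog_arm(moves="35 0 -0.15 0 0 0 0;35 0 -0.3 0 0 0 0;35 -0.1 -0.4 0 0 0 0;35 -0.25 -0.55 0 0 0 0;35 -0.35 -0.67 0 0 0 0;35 -0.44 -0.67 0 0 0 0;35 -0.44 -0.67 0 0 0 0;35 -0.44 -0.67 0 0 0 0;35 -0.44 -0.67 0 0 0 0")

```text
t: 11.4
ee_pos: [562.7, -384.7, 152.4]
ee_rot: [-0.0, 0.003, 1.0, -0.0]
ft_force: [-0.6, -0.3, -0.3]
width: 36.1
finger_force: 25.3
```

Run:
```python
from h import *
s=manip.get_state();print(s["ft_force"],s["width"],s["finger_force"],s["ee_pos"])
p=grab("wrist");cv2.imwrite("pics/w6.png",p["color"][...,::-1])
rects(p,dict(light_mid=s["ee_pos"][2]+38,light_stand_top=10))
rel([566,-384.5,40],np.pi/2)
```

```text
[-0.58826212 -0.33167933 -0.28477166] 36.053529999905926 25.343781367846532 [ 562.65322598 -384.656852    152.39748103]
light_mid 0.96 [ 560.8 -385.9] sz [34.8 43.4] ang 86.5 px [227. 221.  67.  74.]
light_stand_top 0.74 [ 566.3 -385.1] sz [48.2 49.2] ang 54.2 px [234. 153.  51.  48.]
move [-0.0109  0.0017  0.3775] [-0.0003  0.0004 -0.002 ]
```

View pics/w6.png

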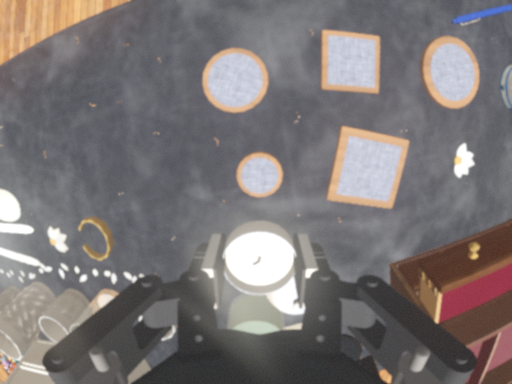

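The light is held at (259,258), the small stand at (260,175). Lower it to just above the stand.

Emit:
jog_arm(moves="35 -0.009 0.002 0.15 0 0 0;35 -0.009 0.002 0.3 0 0 0;35 -0.009 0.002 0.42 0 0 0;35 -0.009 0.002 0.5 0 0 0;35 -0.009 0.002 0.53 0 0 0;35 -0.009 0.002 0.53 0 0 0;35 -0.009 0.002 0.53 0 0 0;35 -0.009 0.002 0.53 0 0 0")

```text
t: 12.35
ee_pos: [566.7, -385.4, -4.7]
ee_rot: [0.001, 0.003, 1.0, -0.001]
ft_force: [0.4, 0.3, 0.3]
width: 36.4
finger_force: 25.3
```

Run:
```python
from h import *
s=manip.get_state();print(s["ft_force"],s["width"],s["ee_pos"])
p=grab("wrist")
rects(p,dict(light_mid=31,light_stand_top=10))
```

```text
[0.36759968 0.27307771 0.29262087] 36.433133786774555 [ 566.74570796 -385.38729135   -4.66293723]
light_mid 0.63 [ 566.3 -386.5] sz [36.6 43.5] ang 89.6 px [224. 222.  70.  72.]
light_stand_top 0.65 [ 552.2 -385.3] sz [47.  24.4] ang 87.6 px [218. 197.  86.  42.]
```

Emit:
jog_arm(moves="35 0.004 0.003 0.01 0 0 0;35 0.004 0.003 0.016 0 0 0;35 0.004 0.003 0.02 0 0 0;35 0.004 0.003 0.02 0 0 0;35 0.004 0.003 0.02 0 0 0")

```text
t: 13.0
ee_pos: [564.5, -383.8, -11.7]
ee_rot: [0.0, 0.003, 1.0, -0.0]
ft_force: [-3.4, 1.9, 9.6]
width: 36.0
finger_force: 26.3
```

Emit:
jog_arm(moves="55 0 0 0 0 0 0;55 0 0 0 0 0 0;60 0 0 0 0 0 0;60 0 0 -0.05 0 0 0;60 0 0 -0.15 0 0 0;60 0 0 -0.3 0 0 0;80 0.1 0.1 -0.45 0 0 0;80 0.25 0.25 -0.5 0 0 0;80 0.25 0.25 -0.5 0 0 0;80 0.25 0.25 -0.5 0 0 0")

```text
t: 14.0
ee_pos: [489.3, -307.1, 140.9]
ee_rot: [0.002, 0.003, 1.0, -0.001]
ft_force: [0.8, -0.9, 0.7]
width: 68.2
finger_force: 0.0
```

Run:
```python
from h import *
s=manip.get_state();print(s["ft_force"],s["width"],s["ee_pos"])
p=grab("wrist");cv2.imwrite("pics/w7.png",p["color"][...,::-1])
rects(p,dict(light_mid=26,light_stand_top=10,tape_stand_top=10))
p=grab("top")
rects(p,dict(light_mid=26,light_stand_top=10,box_mid=69))
```

```text
[ 0.77626503 -0.88639888  0.71403368] 68.2066466187868 [ 489.26727947 -307.12698795  140.90112118]
light_mid 0.89 [ 559.5 -379.7] sz [37. 34.] ang 49.2 px [177. 227.  31.  33.]
light_stand_top 0.62 [ 557.4 -381.9] sz [48.6 36.2] ang 69.8 px [173. 217.  42.  33.]
tape_stand_top 0.61 [ 465.5 -409.3] sz [66.7 67.5] ang 10.0 px [134. 120.  59.  62.]
box_mid 0.56 [434.3 108.1] sz [59.9 52.6] ang 76.4 px [118. 203.  32.  25.]
```

Emit:
jog_arm(moves="80 0.177 0.2 0 0 0 0.075;80 0.177 0.4 0 0 0 0.075;80 0.177 0.6 0 0 0 0.075;80 0.177 0.8 0 0 0 0.075;80 0.177 0.98 0 0 0 0.075;80 0.177 0.98 0 0 0 0.075;80 0.177 0.98 0 0 0 0.075;80 0.177 0.98 0 0 0 0.075")

```text
t: 15.2
ee_pos: [439.0, -12.7, 136.9]
ee_rot: [-0.0, 0.119, 0.993, -0.0]
ft_force: [1.0, 0.3, -0.1]
width: 68.5
finger_force: 0.0
```

Run:
```python
from h import *
s=manip.get_state();print(s["ee_pos"])
rel([436,110,141],np.radians(76.5))
p=grab("wrist");cv2.imwrite("pics/w8.png",p["color"][...,::-1])
rects(p,dict(box_mid=69,gift_mid=27,tin_mid=30,tape_mid=49))
```

```text
[439.01714362 -12.70916922 136.8844924 ]
move [ 0.1065  0.395  -0.0137] [-0.     -0.0001 -0.001 ]
box_mid 0.66 [432.4 104.8] sz [62.1 51.3] ang 73.7 px [356. 124.  71.  61.]
gift_mid 0.77 [438.4  84.2] sz [26.5 67.1] ang 89.4 px [340. 114.  63.  74.]
tin_mid 0.65 [434.4 -23.7] sz [67.  48.3] ang 28.1 px [208. 150.  66.  70.]
tape_mid 0.75 [436.7 -36.1] sz [50.9 54.8] ang 48.9 px [205. 161.  60.  57.]
```

View pics/w8.png

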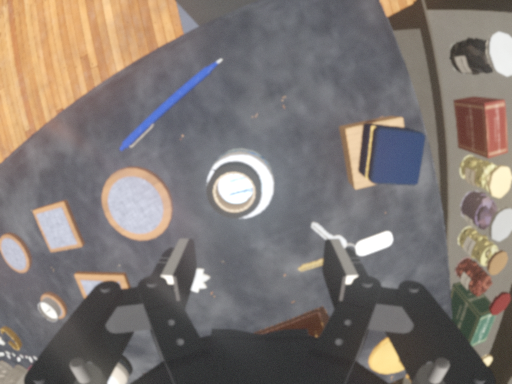

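The box is clear at (397,153) with no light on it, and the light sits on its small stand at (50,306). Hover above the box and measure.

Emit:
jog_arm(moves="92 0.107 0.17 0 0 0 0;92 0.107 0.33 0 0 0 0;92 0.107 0.395 0 0 0 0;92 0.107 0.395 0.1 0 0 0;92 0.107 0.395 0.16 0 0 0;92 0.107 0.395 0.16 0 0 0;92 0.107 0.395 0.16 0 0 0")

```text
t: 16.15
ee_pos: [436.3, 108.0, 89.4]
ee_rot: [-0.0, 0.122, 0.993, -0.0]
ft_force: [-0.3, -0.6, 0.6]
width: 78.6
finger_force: 0.0
```

```bash
cat >> h.py <<'E'
def yaw():
    q=manip.get_state()["ee_rot"];y=Rn.from_quat([q[1],q[2],q[3],q[0]]).apply([0,1,0]);return np.degrees(np.arctan2(y[1],y[0]))
E
python3 - <<'E'
from h import *
s=manip.get_state();print(s["ee_pos"],yaw())
p=grab("wrist");cv2.imwrite("pics/w9.png",p["color"][...,::-1])
rects(p,dict(box_mid=69,gift_mid=27))
rel([435.5,110,8],np.radians(76.5))
E
```

```text
[436.29008099 107.9561078   89.39567512] 76.04249062420064
box_mid 0.96 [431.  113.4] sz [48.4 56.7] ang 74.4 px [232. 166.  73.  78.]
gift_mid 0.63 [416.9 101.5] sz [39.5 75.5] ang 28.4 px [218. 148.  89.  77.]
move [0.0062 0.0039 0.2741] [ 0.0003  0.0005 -0.0024]
```

Emit:
jog_arm(moves="92 0.006 0.007 0.1 0 0 -0.002;92 0.006 0.007 0.2 0 0 -0.002;92 0.006 0.007 0.25 0 0 -0.002;92 0.006 0.007 0.274 0 0 -0.002;92 0.006 0.007 0.274 0 0 -0.002;70 0.006 0.007 0.274 0 0 -0.002;50 0.006 0.007 0.274 0 0 -0.002;45 0.006 0.007 0.274 0 0 -0.002;45 0.006 0.007 0.274 0 0 -0.002;45 0.006 0.007 0.274 0 0 -0.002", force=30)

```text
t: 17.3
ee_pos: [435.8, 111.5, 8.2]
ee_rot: [0.001, 0.118, 0.993, 0.0]
ft_force: [-0.1, 0.4, 6.2]
width: 49.7
finger_force: 31.9
```

Emit:
jog_arm(moves="45 0 0 -0.03 0 0 0;45 0 0 -0.1 0 0 0;45 0 0 -0.2 0 0 0;45 0 0 -0.35 0 0 0;45 0 0 -0.4 0 0 -0.03;45 0 0 -0.4 0 0 -0.069;45 0 0 -0.4 0 0 -0.069;45 0 0 -0.4 0 0 -0.069")

```text
t: 18.1
ee_pos: [434.7, 111.2, 126.8]
ee_rot: [-0.0, 0.011, 1.0, -0.0]
ft_force: [-0.6, -0.1, -0.9]
width: 50.0
finger_force: 31.3
```

Run:
```python
from h import *
s=manip.get_state();print(s["ee_pos"],yaw(),s["width"],s["finger_force"],s["ft_force"])
rel([443,-180,100],np.radians(89))
```

```text
[434.67058025 111.17675926 126.78144428] 88.71526159736948 50.03931314417935 31.27046227455139 [-0.59225167 -0.1447805  -0.92406526]
move [-0.0496 -0.9697  0.0894] [-0.     -0.0001 -0.0016]
```

Emit:
jog_arm(moves="45 -0.02 -0.15 0 0 0 0;45 -0.04 -0.3 0 0 0 0;45 -0.05 -0.45 0 0 0 0;45 -0.05 -0.6 0 0 0 0;45 -0.05 -0.75 0 0 0 0;45 -0.05 -0.9 0 0 0 0;45 -0.05 -0.97 0 0 0 0;45 -0.05 -0.97 0 0 0 0")

```text
t: 18.9
ee_pos: [443.6, -182.3, 126.0]
ee_rot: [-0.001, 0.013, 1.0, 0.0]
ft_force: [-0.4, 1.1, -0.9]
width: 49.8
finger_force: 31.5
```

Run:
```python
from h import *
rel([443,-288.5,60],np.radians(89))
```

```text
move [-0.0074 -0.3539  0.2199] [ 0.     -0.0005 -0.0026]
```

Emit:
jog_arm(moves="45 -0.007 -0.15 0 0 0 -0.003;45 -0.007 -0.3 0 0 0 -0.003;45 -0.007 -0.354 0 0 0 -0.003;45 -0.007 -0.354 0.1 0 0 -0.003;45 -0.007 -0.354 0.1 0 0 -0.003;45 -0.007 -0.354 0.1 0 0 -0.003")

```text
t: 19.5
ee_pos: [444.0, -285.1, 96.6]
ee_rot: [-0.001, 0.005, 1.0, 0.001]
ft_force: [0.1, 1.2, -0.5]
width: 49.5
finger_force: 31.7
```

Run:
```python
from h import *
s=manip.get_state();z=s["ee_pos"][2];print(s["ee_pos"],yaw())
p=grab("wrist");cv2.imwrite("pics/w10.png",p["color"][...,::-1])
rects(p,dict(box_mid=z+61,box_stand_top=10,light_mid=26,light_stand_top=10,gift_stand_top=10))
```

```text
[ 444.01423835 -285.11994818   96.61746232] 89.43007667593673
box_mid 0.6 [ 435.7 -286.1] sz [48.3 62.4] ang 88.1 px [202. 204. 117. 126.]
box_stand_top 0.57 [ 435.6 -288.4] sz [64.  53.4] ang 89.4 px [217. 145.  78.  61.]
light_stand_top 0.53 [ 545.1 -394.8] sz [ 6.7 16.7] ang 30.3 px [155. 272.  10.  11.]
```

View pics/w10.png

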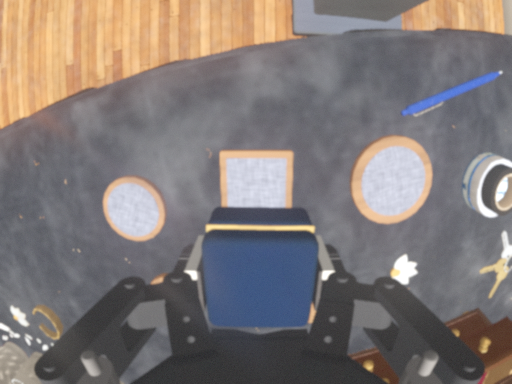

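The box is held squarely (top face rows ~234–328, columns 203–317) next to its stand (256,180).

Run:
```python
from h import *
s=manip.get_state();print(s["ee_pos"])
p=grab("wrist");z=s["ee_pos"][2]+61
for uv in((260,234),(260,328),(203,270),(317,270)): print(uv,at_z(p,uv,z))
for uv in((219,150),(293,150)): print(uv,at_z(p,uv,10))
rel([443.5,-288.3,-5],np.radians(89))
```

```text
[ 444.8703328  -286.06699659   97.73038437]
(260, 234) [ 416.87211758 -286.52100885]
(260, 328) [ 468.26549593 -286.94183072]
(203, 270) [ 434.10987573 -310.72429608]
(317, 270) [ 434.61076023 -262.57897051]
(219, 150) [ 411.5098145 -321.6217358]
(293, 150) [ 412.19421378 -257.44641094]
move [ 0.0044 -0.0072  0.3418] [-0.0002  0.0003  0.0026]
```

Emit:
jog_arm(moves="45 -0.003 -0.0065 0.15 0 0 0;45 -0.003 -0.0065 0.25 0 0 0;45 -0.003 -0.0065 0.32 0 0 0;45 -0.003 -0.0065 0.34 0 0 0;45 -0.003 -0.0065 0.34 0 0 0;45 -0.003 -0.0065 0.345 0 0 0;45 -0.003 -0.0065 0.35 0 0 0;45 -0.003 -0.0065 0.35 0 0 0")

```text
t: 20.65
ee_pos: [445.7, -288.5, -7.4]
ee_rot: [0.001, 0.005, 1.0, -0.0]
ft_force: [-0.8, 0.3, -0.5]
width: 49.6
finger_force: 31.7
```

Emit:
jog_arm(moves="45 0 0 0.006 0 0 0;45 0 0 0.006 0 0 0;45 0 0 0.006 0 0 0")

```text
t: 20.95
ee_pos: [445.8, -288.5, -8.8]
ee_rot: [0.001, 0.005, 1.0, -0.0]
ft_force: [-2.1, 1.0, 7.3]
width: 49.8
finger_force: 32.5
```

Emit:
jog_arm(moves="60 0 0 0 0 0 0;65 0 0 0 0 0 0;70 0 0 0 0 0 0;75 0 0 -0.05 0 0 0;80 0 0 -0.15 0 0 0;90 0 0 -0.3 0 0 0;100 0 0.05 -0.45 0 0 0;100 0.03 0.3 -0.5 0 0 0;100 0.03 0.6 -0.5 0 0 0;100 0.03 0.9 -0.5 0 0 0")

```text
t: 21.95
ee_pos: [439.0, -123.3, 139.9]
ee_rot: [0.001, 0.006, 1.0, -0.0]
ft_force: [1.5, -0.4, -0.1]
width: 85.5
finger_force: 0.0
```

Run:
```python
from h import *
s=manip.get_state();print(s["ee_pos"],yaw())
p=grab("top")
rects(p,dict(box_mid=52,light_mid=26,gift_mid=27,box_stand_top=10,light_stand_top=10))
rel([440,100,110],np.radians(90))
```

```text
[ 439.00361619 -123.29761825  139.92362565] 89.36795188620636
box_mid 0.75 [ 445.9 -284.6] sz [50.6 50.6] ang 88.2 px [293. 196.  27.  22.]
light_mid 0.61 [ 563.3 -381.6] sz [38.  35.7] ang 88.5 px [338. 147.  15.  15.]
gift_mid 0.81 [438.8 108.2] sz [67.9 63.4] ang 89.2 px [122. 199.  31.  32.]
box_stand_top 0.56 [ 425.2 -277.1] sz [85.8 45.7] ang 51.2 px [295. 199.  26.  24.]
move [0.0048 0.7502 0.0948] [-0.0001  0.0002 -0.0031]
```

Emit:
jog_arm(moves="100 0.005 0.2 0.02 0 0 0;100 0.005 0.4 0.04 0 0 0;100 0.005 0.6 0.06 0 0 0;100 0.005 0.76 0.08 0 0 0;100 0.005 0.76 0.08 0 0 0;100 0.005 0.76 0.08 0 0 0;100 0.005 0.76 0.08 0 0 0")

```text
t: 22.95
ee_pos: [440.0, 102.9, 113.8]
ee_rot: [-0.0, 0.005, 1.0, -0.0]
ft_force: [-0.1, -0.2, 0.2]
width: 85.5
finger_force: 0.0
```

Run:
```python
from h import *
s=manip.get_state();print(s["ee_pos"],yaw())
p=grab("wrist");cv2.imwrite("pics/w11.png",p["color"][...,::-1])
rects(p,dict(gift_mid=27,tin_mid=30,tape_mid=49))
```

```text
[440.01190227 102.85207015 113.80878762] 89.4422199695602
gift_mid 0.92 [438.  108.4] sz [68.6 63.2] ang 0.6 px [231. 143.  71.  75.]
tin_mid 0.66 [436.4 -19. ] sz [66.9 58.2] ang 14.0 px [ 96. 151.  65.  73.]
tape_mid 0.62 [436.9 -33.1] sz [51.7 60. ] ang 15.7 px [ 81. 163.  56.  56.]
```

Emit:
jog_arm(moves="95 -0.002 0.018 0.1 0 0 0;95 -0.002 0.018 0.2 0 0 0;95 -0.002 0.018 0.3 0 0 0;95 -0.002 0.018 0.38 0 0 0;95 -0.002 0.018 0.41 0 0 0;95 -0.002 0.018 0.43 0 0 0;95 -0.002 0.018 0.43 0 0 0;80 -0.002 0.018 0.43 0 0 0;70 -0.002 0.018 0.43 0 0 0;65 -0.002 0.018 0.43 0 0 0", force=35)

```text
t: 24.15
ee_pos: [441.4, 109.0, -13.6]
ee_rot: [0.001, 0.005, 1.0, 0.0]
ft_force: [-1.3, -1.4, 7.7]
width: 62.1
finger_force: 39.1
```

Emit:
jog_arm(moves="60 0 0 0 0 0 0;60 0 0 0 0 0 0;60 0 0 0 0 0 0")

```text
t: 24.45
ee_pos: [441.4, 109.0, -13.6]
ee_rot: [0.001, 0.005, 1.0, 0.0]
ft_force: [-1.2, -1.6, 6.6]
width: 62.5
finger_force: 39.1
```

Emit:
jog_arm(moves="60 0 0 -0.03 0 0 0;60 0 0 -0.1 0 0 0;60 0 0 -0.2 0 0 0;60 0 0 -0.35 0 0 0;60 0 -0.15 -0.4 0 0 0;60 0 -0.3 -0.4 0 0 0;60 0 -0.45 -0.4 0 0 0;60 0 -0.6 -0.4 0 0 0;60 0 -0.75 -0.4 0 0 0.02;60 0 -0.9 -0.4 0 0 0.04")

```text
t: 25.45
ee_pos: [437.6, -162.9, 105.9]
ee_rot: [0.001, 0.069, 0.998, -0.0]
ft_force: [0.4, 0.0, -1.6]
width: 62.2
finger_force: 38.8
```

Run:
```python
from h import *
s=manip.get_state();print(s["ee_pos"],yaw(),s["width"],s["finger_force"])
rel([559,-261.5,80],np.radians(81.7))
```

```text
[ 437.57522415 -162.9072367   105.85956565] 82.11537116131052 62.15908299443403 38.83374094963074
move [-0.4459 -0.27    0.0867] [-0.      0.0003  0.0023]
```

Emit:
jog_arm(moves="60 0 -0.15 0 0 0 0.0023;60 -0.1 -0.27 0 0 0 0.0023;60 -0.25 -0.27 0 0 0 0.0023;60 -0.38 -0.27 0 0 0 0.0023;60 -0.446 -0.27 0 0 0 0.0023;60 -0.446 -0.27 0 0 0 0.0023;60 -0.446 -0.27 0 0 0 0.0023;60 -0.446 -0.27 0 0 0 0.0023")

```text
t: 26.25
ee_pos: [558.8, -259.2, 105.4]
ee_rot: [-0.0, 0.071, 0.997, -0.0]
ft_force: [-0.7, -0.8, -1.6]
width: 62.0
finger_force: 38.9
```

Run:
```python
from h import *
s=manip.get_state();z=s["ee_pos"][2];print(s["ee_pos"],yaw(),s["width"])
p=grab("wrist");cv2.imwrite("pics/w12.png",p["color"][...,::-1])
rects(p,dict(gift_mid=z+40.6,gift_stand_top=10,box_mid=52,box_stand_top=10,light_mid=26,light_stand_top=10))
rel([559,-261.5,-28],np.radians(81.7))
```

```text
[ 558.78953905 -259.22721529  105.37237339] 81.83447460005637 61.98201117852928
gift_mid 0.6 [ 553.7 -259.7] sz [62.8 71.2] ang 81.8 px [190. 184. 136. 125.]
gift_stand_top 0.89 [ 540.  -259.3] sz [83.8 43.7] ang 81.8 px [212. 141.  94.  48.]
box_mid 0.68 [ 447.7 -287.6] sz [51.9 50.3] ang 87.8 px [164.  25.  74.  76.]
box_stand_top 0.56 [ 443.4 -286.8] sz [62.8 64.6] ang 87.8 px [178.  22.  71.  81.]
light_mid 0.67 [ 564.2 -382.1] sz [38.1 44.1] ang 34.0 px [114. 194.  41.  38.]
light_stand_top 0.73 [ 562.2 -375.7] sz [48.  34.7] ang 28.1 px [120. 186.  44.  41.]
move [ 0.     -0.0071  0.4441] [-0.      0.0001  0.0007]
```

View pics/w12.png

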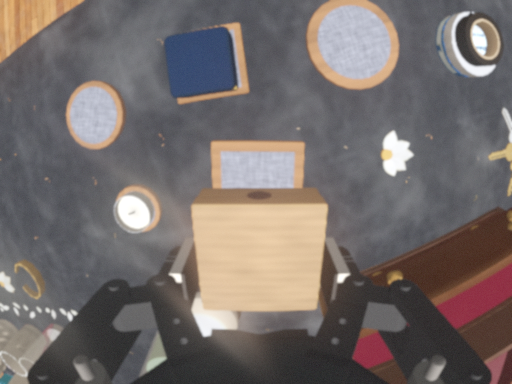

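The gift box (260,250) is squared to its stand (258,165). The ring box looks about 3–4 mm off in x, and I'll fix that afterwards.

Emit:
jog_arm(moves="60 -0.006 -0.0072 0.1 0 0 0;60 -0.006 -0.0072 0.2 0 0 0;60 -0.006 -0.0072 0.3 0 0 0;60 -0.006 -0.0072 0.34 0 0 0;60 -0.006 -0.0072 0.35 0 0 0;60 -0.006 -0.0072 0.355 0 0 0;60 -0.006 -0.0072 0.36 0 0 0;60 -0.006 -0.0072 0.363 0 0 0;60 -0.006 -0.0072 0.363 0 0 0")

```text
t: 27.5
ee_pos: [561.4, -262.0, -3.1]
ee_rot: [0.001, 0.071, 0.997, -0.0]
ft_force: [0.2, 0.5, -2.0]
width: 62.2
finger_force: 38.9
```

Emit:
jog_arm(moves="60 0.002 0 0.004 0 0 0;60 0.002 0 0.006 0 0 0;60 0.002 0 0.006 0 0 0")

```text
t: 27.8
ee_pos: [561.3, -262.0, -3.5]
ee_rot: [0.001, 0.071, 0.997, -0.0]
ft_force: [-1.0, 1.7, 10.1]
width: 62.0
finger_force: 40.2
```

Emit:
jog_arm(moves="75 0 0 0 0 0 0;82 0 0 0 0 0 0;88 0 0 0 0 0 0;90 0 0 -0.05 0 0 0;90 0 0 -0.15 0 0 0;90 0 0 -0.3 0 0 0;90 0.1 0 -0.45 0 0 0;90 0.3 0 -0.6 0 0 0;90 0.3 0 -0.75 0 0 0;90 0.3 0 -0.8 0 0 0")

```text
t: 28.8
ee_pos: [469.6, -248.7, 239.1]
ee_rot: [0.002, 0.071, 0.997, -0.001]
ft_force: [0.8, -0.8, 0.5]
width: 77.0
finger_force: 0.0
```

Run:
```python
from h import *
for v in("top","wrist"):
    p=grab(v);cv2.imwrite(f"pics/{v}13.png",p["color"][...,::-1]);print(v)
    rects(p,dict(gift_mid=37,gift_stand_top=10,box_mid=52,box_stand_top=10,light_mid=26,light_stand_top=10))
s=manip.get_state();print(s["t"],s["ee_pos"],-p["R"].T@p["t"])
```

```text
top
gift_mid 0.56 [ 561.8 -234.7] sz [20.5 66.4] ang 67.0 px [279. 144.  14.  31.]
gift_stand_top 0.75 [ 560.9 -224.7] sz [15.2 77.6] ang 86.5 px [273. 143.  14.  32.]
wrist
gift_mid 0.69 [ 555.6 -262.4] sz [61.7 70.8] ang 81.9 px [234. 197.  49.  48.]
gift_stand_top 0.88 [ 558.9 -262.3] sz [82.9 84.2] ang 81.8 px [229. 189.  62.  55.]
box_mid 0.95 [ 444.2 -287.6] sz [52.2 53.5] ang 87.8 px [202. 121.  46.  48.]
box_stand_top 0.63 [ 443.1 -288.4] sz [64.9 63.6] ang 89.0 px [197. 112.  60.  47.]
light_mid 0.78 [ 558.9 -382.7] sz [37.2 31.8] ang 80.4 px [167. 220.  21.  23.]
light_stand_top 0.82 [ 559.6 -379.9] sz [49.  38.1] ang 54.7 px [163. 214.  32.  31.]
29.5 [ 471.23762941 -248.8650504   233.90669447] [ 391.4654966  -238.61773474  398.2975105 ]
```

Run:
```python
from h import *
rel([446,-288.5,100],np.radians(88.5))
```

```text
move [ 0.0642 -0.1428  0.4464] [ 0.0001 -0.0002 -0.037 ]
```

Emit:
jog_arm(moves="80 0.064 -0.143 0.1 0 0 -0.037;80 0.064 -0.143 0.2 0 0 -0.037;80 0.064 -0.143 0.35 0 0 -0.037;80 0.064 -0.143 0.446 0 0 -0.037;80 0.064 -0.143 0.446 0 0 -0.037;80 0.064 -0.143 0.446 0 0 -0.037")

```text
t: 30.1
ee_pos: [446.2, -288.6, 101.3]
ee_rot: [-0.0, 0.013, 1.0, 0.0]
ft_force: [-0.5, -0.1, 1.5]
width: 68.3
finger_force: 0.0
```

Run:
```python
from h import *
p=grab("wrist")
rects(p,dict(box_mid=52,box_stand_top=10,))
rel([446,-288.5,-7],np.radians(88.5))
```

```text
box_mid 0.81 [ 441.7 -289.6] sz [49.5 57.2] ang 87.2 px [226. 160.  65.  74.]
box_stand_top 0.9 [ 422.7 -288.5] sz [63.3 28.1] ang 86.8 px [223. 145.  74.  67.]
move [0.0052 0.0028 0.3657] [-0.0005  0.0009  0.0001]
```

Emit:
jog_arm(moves="80 0.002 0.001 0.15 0 0 0;80 0.002 0.001 0.3 0 0 0;80 0.002 0.001 0.35 0 0 0;80 0.002 0.001 0.362 0 0 0;80 0.002 0.001 0.362 0 0 0;60 0.002 0.001 0.362 0 0 0;45 0.002 0.001 0.362 0 0 0;45 0.002 0.001 0.362 0 0 0;45 0.002 0.001 0.362 0 0 0", force=30)

```text
t: 31.15
ee_pos: [447.0, -289.3, -5.7]
ee_rot: [0.002, 0.013, 1.0, -0.001]
ft_force: [-0.6, 0.6, 6.5]
width: 49.4
finger_force: 32.4
```

Emit:
jog_arm(moves="45 0 0 -0.01 0 0 0;45 0 0 -0.015 0 0 0;45 0.008 0 -0.015 0 0 0;45 0.008 0 -0.015 0 0 0;45 0.008 0 -0.005 0 0 0;45 0.008 0 0 0 0 0;45 0.008 0 0.001 0 0 0;45 0.008 0 0.001 0 0 0")

```text
t: 31.95
ee_pos: [443.3, -288.4, -5.8]
ee_rot: [0.001, 0.013, 1.0, -0.0]
ft_force: [-9.9, 6.2, 25.3]
width: 49.7
finger_force: 34.8
```

Emit:
jog_arm(moves="60 0 0 -0.002 0 0 0;65 0 0 -0.002 0 0 0;72 0 0 -0.002 0 0 0;75 0 0 -0.05 0 0 0;80 0 0 -0.15 0 0 0;80 0 0 -0.3 0 0 0;80 0 0.15 -0.4 0 0 0;80 0.02 0.3 -0.4 0 0 0;80 0.02 0.45 -0.4 0 0 0;80 0.02 0.6 -0.4 0 0 0")

```text
t: 32.95
ee_pos: [441.8, -106.8, 112.9]
ee_rot: [0.001, 0.013, 1.0, -0.0]
ft_force: [1.5, -0.5, 0.3]
width: 68.4
finger_force: 0.0
```

Run:
```python
from h import *
p=grab("top")
rects(p,dict(gift_mid=37,gift_stand_top=10,box_mid=52,box_stand_top=10,light_mid=26,light_stand_top=10))
rel([437,-35.5,100],np.radians(90))
```

```text
gift_mid 0.86 [ 556.9 -259.4] sz [69.8 65. ] ang 84.4 px [280. 145.  32.  32.]
box_mid 0.8 [ 441.4 -284.4] sz [50.8 45.9] ang 88.5 px [292. 195.  23.  24.]
box_stand_top 0.66 [ 441.8 -284.9] sz [66.7 62.1] ang 88.5 px [295. 194.  29.  28.]
light_mid 0.7 [ 562.7 -381. ] sz [35.1 40.5] ang 43.3 px [339. 150.  16.  11.]
light_stand_top 0.56 [ 576.  -365.6] sz [ 7.6 28.2] ang 56.2 px [335. 148.   4.  11.]
move [0.0232 0.2447 0.0393] [-0.0001  0.     -0.0087]
```

Emit:
jog_arm(moves="82 0.022 0.15 0.02 0 0 -0.008;82 0.022 0.245 0.03 0 0 -0.008;82 0.022 0.245 0.03 0 0 -0.008;82 0.022 0.245 0.03 0 0 -0.008")

```text
t: 33.7
ee_pos: [437.3, -35.2, 102.5]
ee_rot: [-0.0, 0.001, 1.0, -0.0]
ft_force: [0.1, 0.5, 0.3]
width: 70.1
finger_force: 0.0
```

Run:
```python
from h import *
print(manip.get_state()["ee_pos"])
p=grab("wrist");cv2.imwrite("pics/w14.png",p["color"][...,::-1])
rects(p,dict(tape_mid=49,tin_mid=30))
rel([437,-35.5,3],np.radians(90))
```

```text
[437.32097468 -35.19048565 102.53189039]
tape_mid 0.7 [437.1 -36.8] sz [49.8 53.9] ang 70.5 px [225. 168.  66.  63.]
tin_mid 0.81 [431.5 -28.7] sz [66.5 50.2] ang 53.8 px [224. 151.  76.  73.]
move [0.0014 0.0006 0.3321] [-0.0001  0.     -0.0009]
```

Emit:
jog_arm(moves="82 0 -0.004 0.12 0 0 0;82 0 -0.004 0.24 0 0 0;82 0 -0.004 0.29 0 0 0;82 0 -0.004 0.312 0 0 0;82 0 -0.004 0.312 0 0 0;65 0 -0.004 0.312 0 0 0;55 0 -0.004 0.312 0 0 0;50 0 -0.004 0.312 0 0 0;50 0 -0.004 0.312 0 0 0;50 0 -0.004 0.312 0 0 0", force=25)

```text
t: 34.85
ee_pos: [438.2, -36.1, 10.4]
ee_rot: [0.001, 0.001, 1.0, -0.0]
ft_force: [-1.3, -1.5, 6.1]
width: 49.6
finger_force: 26.2
```

Emit:
jog_arm(moves="50 0 0 -0.03 0 0 0;50 0 0 -0.1 0 0 0;50 0 0 -0.2 0 0 0;50 0 0 -0.3 0 0 0;50 0 -0.15 -0.35 0 0 0;50 -0.03 -0.3 -0.35 0 0 0;50 -0.06 -0.45 -0.35 0 0 0;50 -0.095 -0.6 -0.35 0 0 0;50 -0.095 -0.75 -0.35 0 0 0;50 -0.095 -0.9 -0.35 0 0 0")

```text
t: 35.85
ee_pos: [465.5, -307.7, 114.6]
ee_rot: [0.0, 0.0, 1.0, -0.0]
ft_force: [0.8, 0.4, -0.2]
width: 49.2
finger_force: 26.2
```

Emit:
jog_arm(moves="50 0 -0.15 0 0 0 0;50 0 -0.28 0 0 0 0;50 0 -0.34 0 0 0 0;50 0 -0.34 0 0 0 0;50 0 -0.34 0 0 0 0")

```text
t: 36.35
ee_pos: [465.2, -407.6, 114.1]
ee_rot: [-0.0, 0.001, 1.0, 0.0]
ft_force: [-0.6, 0.3, 0.9]
width: 49.2
finger_force: 26.2
```

Run:
```python
from h import *
s=manip.get_state();z=s["ee_pos"][2];print(s["ee_pos"],yaw(),s["width"])
p=grab("wrist");cv2.imwrite("pics/w15.png",p["color"][...,::-1])
rects(p,dict(tape_mid=z+38.6,tape_stand_top=10))
rel([467,-408.8,-9.6],np.radians(90))
```

```text
[ 465.24880208 -407.64412612  114.12816292] 89.89970013508965 49.2462249298969
tape_mid 0.5 [ 412.1 -353.7] sz [31.3 31.2] ang 87.9 px [345. 123.  68.  68.]
tape_stand_top 0.86 [ 461.9 -410.3] sz [60.7 65.8] ang 1.4 px [225. 145.  66.  62.]
move [-0.0044 -0.0068  0.4134] [-0.      0.0001  0.    ]
```

Emit:
jog_arm(moves="50 -0.005 -0.005 0.12 0 0 0;50 -0.005 -0.005 0.24 0 0 0;50 -0.005 -0.005 0.35 0 0 0;50 -0.005 -0.005 0.39 0 0 0;50 -0.005 -0.005 0.4 0 0 0;50 -0.005 -0.005 0.405 0 0 0;50 -0.005 -0.005 0.408 0 0 0;50 -0.005 -0.005 0.408 0 0 0")

```text
t: 37.3
ee_pos: [467.5, -409.8, -6.9]
ee_rot: [0.001, 0.001, 1.0, -0.001]
ft_force: [-0.2, 0.4, -1.7]
width: 49.3
finger_force: 26.2
```

Emit:
jog_arm(moves="50 0 0.002 0.004 0 0 0;50 0 0.002 0.009 0 0 0;50 0 0.002 0.011 0 0 0;50 0 0.002 0.011 0 0 0")

```text
t: 37.7
ee_pos: [467.3, -409.0, -9.8]
ee_rot: [0.001, 0.001, 1.0, -0.001]
ft_force: [-3.7, 3.1, 11.4]
width: 49.6
finger_force: 27.3
```

Contact; release and go to the tin.

Emit:
jog_arm(moves="65 0 0 0 0 0 0;72 0 0 0 0 0 0;75 0 0 0 0 0 0;78 0 0 -0.05 0 0 0;85 0 0 -0.15 0 0 0;95 0 0 -0.3 0 0 0;95 0 0.15 -0.4 0 0 0;95 0.03 0.4 -0.4 0 0 0;95 0.06 0.6 -0.4 0 0 0;95 0.09 0.8 -0.4 0 0 0")

```text
t: 38.7
ee_pos: [447.0, -216.9, 109.4]
ee_rot: [0.001, 0.001, 1.0, -0.0]
ft_force: [0.2, 0.8, 0.9]
width: 81.0
finger_force: 0.0
```

Emit:
jog_arm(moves="95 0 0.2 0 0 0 0;95 0 0.4 0 0 0 0;95 0 0.5 0 0 0 0;95 0 0.5 0 0 0 0;95 0 0.5 0 0 0 0")

```text
t: 39.2
ee_pos: [447.7, -67.3, 109.2]
ee_rot: [0.001, -0.001, 1.0, -0.0]
ft_force: [0.0, -0.0, 0.6]
width: 80.7
finger_force: 0.0
```

Run:
```python
from h import *
s=manip.get_state();print(s["ee_pos"],yaw(),s["width"])
p=grab("wrist")
rects(p,dict(tin_mid=30,tin_stand_top=10))
p=grab("top")
rects(p,dict(tape_mid=29,tape_stand_top=10,tin_mid=30,light_mid=26,light_stand_top=10))
rel([441,-34,-14],np.radians(90))
```

```text
[447.73009952 -67.3309148  109.23100076] 90.11458537787037 80.74873376008665
tin_mid 0.61 [438.8 -35.5] sz [69.2 65.2] ang 52.4 px [258. 139.  78.  80.]
tin_stand_top 0.94 [ 438.8 -156.6] sz [86.3 88. ] ang 43.4 px [124. 122.  88.  96.]
tape_mid 0.6 [ 466.6 -405.8] sz [51.9 47. ] ang 88.5 px [347. 187.  22.  20.]
tape_stand_top 0.65 [ 459.2 -398.8] sz [65.3 47.8] ang 23.4 px [344. 183.  23.  32.]
light_mid 0.73 [ 563.3 -381.6] sz [38.  35.7] ang 88.5 px [338. 151.  19.  12.]
light_stand_top 0.63 [ 558.8 -377. ] sz [47.5 35.9] ang 43.1 px [336. 149.  16.  19.]
move [0.0214 0.1168 0.4066] [ 0.     -0.0001 -0.0008]
```

Emit:
jog_arm(moves="100 0.024 0.1085 0 0 0 0;100 0.024 0.1085 0 0 0 0;100 0.024 0.1085 0 0 0 0;100 0.024 0.1085 0 0 0 0")

```text
t: 40.05
ee_pos: [440.4, -36.3, 108.1]
ee_rot: [0.0, 0.001, 1.0, -0.0]
ft_force: [0.3, 0.7, -0.4]
width: 85.4
finger_force: 0.0
```

Run:
```python
from h import *
s=manip.get_state();print(s["ee_pos"],yaw(),s["width"])
p=grab("wrist")
rects(p,dict(tin_mid=30))
```

```text
[440.41020228 -36.2516456  108.05618277] 89.92595098184542 85.388133282446
tin_mid 0.73 [ 545.6 -348.4] sz [46.5 42.7] ang 30.0 px [  5. 254.  29.  32.]
```

Emit:
jog_arm(moves="100 0 0.003 0.15 0 0 0;100 0 0.003 0.3 0 0 0;100 0 0.003 0.37 0 0 0;100 0 0.003 0.404 0 0 0;100 0 0.003 0.404 0 0 0;85 0 0.003 0.404 0 0 0;70 0 0.003 0.404 0 0 0;65 0 0.003 0.404 0 0 0;65 0 0.003 0.404 0 0 0;65 0 0.003 0.404 0 0 0", force=30)

```text
t: 41.15
ee_pos: [441.5, -35.1, -11.2]
ee_rot: [0.001, 0.001, 1.0, -0.0]
ft_force: [-2.6, -0.5, 5.4]
width: 64.5
finger_force: 33.3
```

Emit:
jog_arm(moves="65 0 0 -0.03 0 0 0;65 0 0 -0.12 0 0 0;65 0 0 -0.2 0 0 0;65 0.005 -0.15 -0.2 0 0 0;65 0.005 -0.3 -0.2 0 0 0;65 0.005 -0.407 -0.2 0 0 0;65 0.005 -0.407 -0.2 0 0 0;65 0.005 -0.407 -0.2 0 0 0;65 0.005 -0.407 -0.1 0 0 0;65 0.005 -0.407 -0.05 0 0 0")

```text
t: 42.15
ee_pos: [438.4, -156.0, 0.9]
ee_rot: [-0.0, -0.0, 1.0, 0.0]
ft_force: [-0.4, 0.3, -0.9]
width: 64.5
finger_force: 33.7
```

Run:
```python
from h import *
rel([440,-157.2,-1],np.radians(90))
```

```text
move [-0.0053 -0.0041  0.0065] [ 0.0001 -0.0001  0.    ]
```

Emit:
jog_arm(moves="65 -0.004 -0.004 0 0 0 0;65 -0.004 -0.004 0.004 0 0 0;65 -0.004 -0.004 0.01 0 0 0;65 -0.004 -0.004 0.016 0 0 0;65 -0.004 -0.004 0.016 0 0 0")

```text
t: 42.65
ee_pos: [440.6, -158.2, -1.1]
ee_rot: [0.001, 0.0, 1.0, -0.0]
ft_force: [-3.4, 3.0, 9.6]
width: 64.2
finger_force: 34.7
```

Emit:
jog_arm(moves="80 0 0 0 0 0 0;88 0 0 0 0 0 0;95 0 0 0 0 0 0;95 0 0 -0.05 0 0 0;95 0 0 -0.15 0 0 0;95 0 0 -0.3 0 0 0;95 0 -0.15 -0.45 0 0 0;95 0 -0.3 -0.6 0 0 0;95 0 -0.45 -0.7 0 0 0;95 0 -0.45 -0.8 0 0 0")

```text
t: 43.65
ee_pos: [438.9, -293.0, 232.6]
ee_rot: [-0.001, 0.001, 1.0, 0.0]
ft_force: [1.8, -0.3, 0.5]
width: 81.4
finger_force: 0.0
```

Emit:
jog_arm(moves="95 -0.15 -0.05 -0.1 0 0 0;95 -0.3 -0.05 -0.1 0 0 0;95 -0.3 -0.05 -0.1 0 0 0;95 -0.3 -0.05 -0.1 0 0 0;95 -0.3 -0.05 -0.1 0 0 0")

```text
t: 44.15
ee_pos: [529.1, -306.0, 262.8]
ee_rot: [-0.0, 0.001, 1.0, 0.0]
ft_force: [-0.4, 0.0, -0.4]
width: 81.3
finger_force: 0.0
```

Run:
```python
from h import *
p=grab("wrist");cv2.imwrite("pics/w16.png",p["color"][...,::-1])
H=dict(tin=40,tape=29,light=26,box=52,gift=37)
for n,h in H.items(): rects(p,{n+"_mid":h,n+"_stand_top":10})
print(manip.get_state()["ee_pos"],-p["R"].T@p["t"])
im=p["color"][...,::-1][0:300,60:460];cv2.imwrite("pics/w16b.png",cv2.resize(im,None,fx=2,fy=2,interpolation=cv2.INTER_CUBIC))
```

```text
tin_mid 0.69 [ 441.1 -163.2] sz [65.1 73.1] ang 18.2 px [339.  71.  56.  44.]
tin_stand_top 0.58 [ 440.4 -167.4] sz [85.4 71.6] ang 5.1 px [331.  62.  52.  62.]
tape_mid 0.96 [ 468.2 -407.6] sz [53.7 49.6] ang 87.3 px [168.  95.  37.  30.]
tape_stand_top 0.75 [ 462.6 -402.6] sz [66.  54.5] ang 27.9 px [167.  86.  44.  45.]
light_mid 0.57 [ 565.1 -383.3] sz [34.6 38.4] ang 43.2 px [195. 166.  23.  25.]
light_stand_top 0.72 [ 554.8 -379.7] sz [44.8 23.6] ang 64.8 px [194. 160.  30.  23.]
box_mid 0.83 [ 443.3 -288.9] sz [48.5 49.5] ang 89.8 px [253.  69.  42.  43.]
box_stand_top 0.72 [ 444.1 -288.8] sz [63.5 61.5] ang 0.1 px [248.  66.  50.  51.]
gift_mid 0.61 [ 558.1 -262.5] sz [63.8 67.2] ang 82.2 px [267. 151.  51.  52.]
gift_stand_top 0.75 [ 558.7 -261.9] sz [83.3 83.2] ang 83.1 px [261. 140.  63.  62.]
[ 529.55875097 -306.19560116  263.01649959] [ 448.48143221 -307.14080795  427.97143535]
```

View pics/w16b.png

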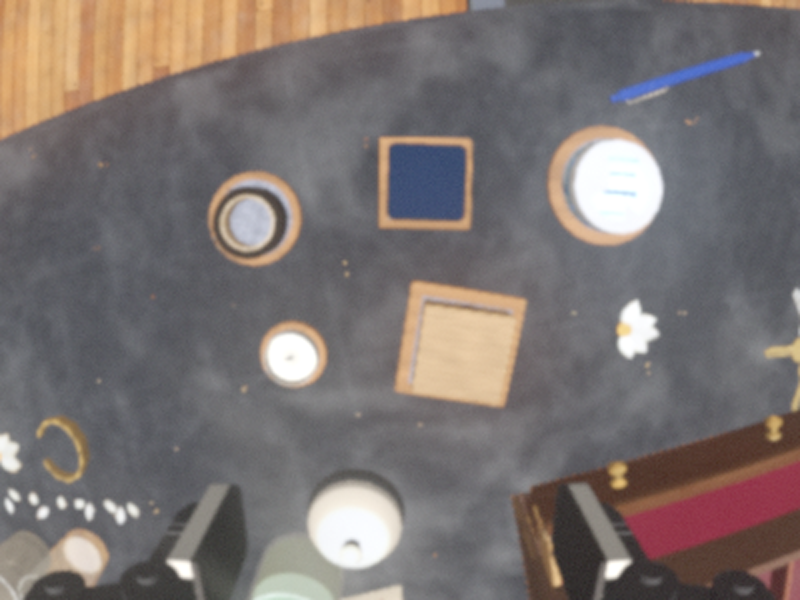

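The last picture shows all five goods upright near the middle of their own stands: tape (253,220), box (425,182), tin (610,186), light (292,355), gift (462,345). Measured offsets are about 2 mm or less.

```bash
python3 -c "
from cell import manip
print(manip.finish_job())"
```

```text
the job is handed in; nothing more can be done
None
```

All five things stand upright on their own stands, within about 2 mm of the middle by the last camera measurement, and the job is handed in at about 45 s of the 120 s; no verdict came back.

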